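# Set the crank-handled air valve two turns open and hold it

### The job

Set the air valve that has the crank handle on its handwheel: turn it clockwise (seen from above) until it is fully closed against its stop, then back it off exactly two full turns. Finish with the gripper still holding the handle steady there, as if for a colleague to tighten the lock nut; do not let go. Leave the other valve's plain handwheel and everything else on the bench as they are.

Things in the scene. Friction and masses are not known exactly. Their poses are not given: they have to be found in the camera images.
- valve: the air valve to set, fixed to the bench: brass valve body with a pipe stub (130 mm long, along its y axis) on a 90 x 90 mm steel plate, upright stem; origin on the stem axis at bench level, z up. On top, 80 mm above the bench, sits a dark spoked handwheel (rim centreline radius 55 mm, rim 12 mm thick, top of the rim 93 mm above the bench) with an upright revolving handle on its rim
- crank (a joint): angle of that handwheel in rad, counted over turns: 0 = fully closed at its hard stop (handle on the valve body's own +x side), growing counter-clockwise seen from above as it opens; one turn = 6.283; limit 5 turns open. Friction of about 2 N at the handle; it stays where it is left. Starts about 0.5 to 1.25 turns open
- handle: the upright black revolving handle on the handwheel's rim, a round grip 23 mm in diameter and 47 mm tall, 55 mm from the stem axis; it spins freely about its own vertical axis, so a gripper holding it need not turn. Origin at the centre of its underside, 94 mm above the bench; its top is 141 mm above the bench
- wheel2 (a joint): angle in rad of the handwheel of the other valve (same brass body and plate, but a plain spoked handwheel of rim radius 45 mm without any handle, top of its rim 93 mm above the bench); not to be turned
- wheel2_rim (a point): a point on the rim of that plain handwheel, 45 mm from its stem axis, 87 mm above the bench
- valve2: the other valve with the plain handwheel, fixed to the bench; origin on its stem axis at bench level
- bin_a: yellow open-topped stacking bin, 130 x 100 x 70 mm tall, origin under its centre; a bystander, loose
- bin_b: second yellow stacking bin, 130 x 100 x 70 mm tall, origin under its centre; a bystander, loose
- spool: empty black wire spool standing on its flange, 70 mm across, 46 mm tall, origin under its centre; a bystander, loose
- driver: screwdriver lying on the bench, 190 mm long along its x axis, no taller than 40 mm; a bystander, loose
- spacer: white nylon tube spacer standing upright, 40 mm across, 40 mm tall, origin under its centre; a bystander, loose
- washer: flat white nylon ring, 60 mm across, 6 mm thick, origin under its centre; a bystander, loose
- bracket: small aluminium angle bracket, 50 x 40 mm, 42 mm tall, origin under its centre; a bystander, loose
There are look-alikes about, which are no part of the job. What is shaped like the valve but pink is not meant.

How it is judged (in metres and radians):
On the way:
1. the valve is turned fully closed against its stop (value of joint crank below 0.06 rad), for 0.1 s.
At the end, for the whole second after the job is handed in: Once fully closed (under 0.06 rad), the crank valve is two turns open (12.566 rad, within 0.26 rad or 15 degrees) and still (under 0.08 rad/s), held by its handle: finger force above 5 N, TCP within 15 mm of the handle axis and 0 to 65 mm above its underside (value of joint crank between 12.306 and 12.826 rad and velocity of joint crank between -0.08 and 0.08 rad/s and contact force between the fingers and handle above 5 N and z of the grasp point in the frame of handle between 0 and 0.065 m and horizontal distance between the grasp point and handle below 0.015 m); the arm keeps its last pose, push and grip.
It fails at once if the other valve's plain handwheel is turned (its rim moves more than 10 mm) (distance of wheel2_rim from where it was at the start of the episode above 0.01 m).
It fails at once if another thing on the bench is moved more than 20 mm (distance of any of bin_a, bin_b, spool, driver, spacer, washer, bracket from where it was at the start of the episode above 0.02 m).
It also fails if it takes over 67 s, if anything falls off the work surface, if the arm or the gripper's body presses on something with over 40 N, if the wrist force passes 120 N, or if a joint passes its speed limit or range.

### The arm

A 6-joint arm with a two-finger parallel gripper is mounted at the origin on the work surface. World frame = base frame: x ahead of the robot, y to its left, z up, the work surface at z = 0. Lengths are in mm, angles in rad, forces in N, time in s.
With the tool pointing down it reaches from about 350 to 975 mm from the base axis. Payload 7.1 kg.
Tool frame: the origin (TCP) lies between the finger pads, 19 mm behind the fingertips; this is the grasp point; z points along the fingers, y is the line along which they close (so a half turn about z gives the same grasp; the last joint's range is limited). The gripper opens to 88 mm and grips with 3 to 60 N. Pads are 20 mm wide; open, the fingers measure 115 mm over their backs; the gripper's body (75 mm by 178 mm) begins 61 mm behind the grasp point.
Start: joints at [-1.267, 0.423, 1.63, -0, 1.089, -0.019], TCP at [198.282, -592.697, 241.375] pointing down, gripper open.
Joint ranges: [-3, 3], [-0.9, 2.11], [0.09, 2.58], [-1.31, 4.45], [0.11, 2.69], [-2.54, 2.54]. Speed limits (rad/s): [2.39, 2.39, 3.01, 3.14, 3.14, 3.14].

### API

Orientations are given as a rotation vector (axis times angle).
In Python, from workcell import ctrl, cams gives the robot as it stands.
- The arm moves only by the tool move_arm, never from a script. Its argument "steps" is a list of rows, each a list of 3 entries, a list of its own where there are three numbers: the shift along the tool's x, y, z in units of 25 mm (1.0 is 25 mm), then the turn about the tool's z in units of 5 degrees (1.0 is 5 degrees), then the closure, from 0 (fully open) to 1 (shut). A call has 1 to 20 rows; each row shifts and turns the commanded pose from where the row before left it, along the tool's axes as they then stand; what a row does not reach is not made up. A row lasts 1/12 s, in which the tool goes at most 41.7 mm and 7.16 degrees, less where a joint would pass 70% of its speed; a pose out of reach is approached as far as the arm can. A call is refused whole if a number of a shift passes 1 or a number of a turn 1, either way. A call with a gripper value outside its range is refused whole. The fingers move at their own pace and stop on an object; the grip force is fixed at half the most. Time passes only in rows, so rows that do not move let the fingers close. It gives the time, the measured TCP pose, the force, the opening and the grip force at its end, in the units of the state.
- ctrl.get_obs(): the state, without advancing time (a new reading comes with each control period).
- cams.get_image(name): name is "side" or "top"; returns a dict with "image" (400x640x3 uint8, red, green, blue), "camera_matrix" (3x3 intrinsics, pixels), "k1" (the pictures are not rectified: a ray, as slopes to the right and down, at radius r is drawn at 1 + k1 r^2 times it, then the intrinsics apply), "xyz" and "rotation" of the camera in the world. Camera axes: x right, y down, z forward; pixel columns grow to the right and rows downward; lengths in mm; the calibration is good to about 2 mm. A picture is of the moment at which its call begins. There is no depth.
- ctrl.close_job(): hands the job in; it is judged then, once.
Trained networks look in the newest picture that a camera, given by its name, has taken for a name from the list of things; names that differ only in an ending like _2 or _b are one class to them, and where a whole thing is asked for, a point or a joint stands for the part that bears it (a point fixed in the world has none). Each returns a list of dicts, best first, with "p" (0 to 1); they miss things now and then, are a little off and sometimes report something else, mostly with a low value. They report only what shows in the picture. A call takes as long as a camera call. They do not tell look-alikes from the thing itself.
- cams.boxes_of(camera, thing): "rect" ([centre column, centre row, width, height] in pixels, round what is visible of it).
- cams.cut_out(camera, thing): "pixels" (400x640 bool, what is visible of it) and "rect" ([centre column, centre row, width, height] in pixels, round what is visible of it).
The state is a dict: "t": time; "qpos": joint angles; "qvel": joint speeds; "joint_torque": joint torques, N m; "ee_pos": TCP position; "orientation": TCP orientation; "ft_force": force on the tool from outside, world axes, zero at the start; "moment": the same for the moment, N m; "width": finger opening in mm; "grasp_force": force on a finger pad.
Only numpy, scipy, OpenCV 4.12 (cv2) and the standard library are available. Lean on these libraries where they do the work, as an engineer would, in place of code of your own. Each camera call takes 0.05 s, during which the arm holds its last target. There are 200 camera calls.

## Working session

There is one attempt and no reset: what is moved stays moved. The work goes in short steps, Python scripts to look and compute and a tool call to move; the robot and the scene stay as the last step left them, time stands still between calls to the robot, and variables do not carry over. Pictures are saved under pics/ and viewed, at most 10 in all, crops included, and the job is handed in when it is done.

Besides the shell and the picture viewer there is one more tool, called after "Request:" by a JSON object that holds its "api" and its "payload", one argument or row to a line. move_arm: Moves the arm, as the interface text tells. Its arguments: {"type":"object","properties":{"steps":{"type":"array"}},"required":["steps"]}

```bash
mkdir -p pics; cat > h.py <<'E'
from workcell import ctrl, cams
import numpy as np, cv2
def shot(n,f=None):
    d=cams.get_image(n)
    if f: cv2.imwrite('pics/'+f,d['image'][:,:,::-1])
    return d
def ray(d,uv):
    K=np.array(d['camera_matrix']);x=(uv[0]-K[0,2])/K[0,0];y=(uv[1]-K[1,2])/K[1,1]
    r=rd=np.hypot(x,y)
    for _ in range(30): r=rd/(1+d['k1']*r*r)
    s=r/rd if rd>0 else 1
    return np.array(d['rotation'])@np.array([x*s,y*s,1])
def atz(d,uv,z):
    v=ray(d,uv);o=np.array(d['xyz'],float);return o+v*(z-o[2])/v[2]
def proj(d,p):
    K=np.array(d['camera_matrix']);c=np.array(d['rotation']).T@(np.array(p,float)-d['xyz']);a=c[:2]/c[2]
    a=a*(1+d['k1']*(a@a));return K[0,0]*a[0]+K[0,2],K[1,1]*a[1]+K[1,2]
E
python3 - <<'E'
from h import *
dt=shot('top','top.png');ds=shot('side','side.png')
for n,d in(('top',dt),('side',ds)):
    print(n,np.round(d['xyz']),np.round(d['rotation'],2).tolist(),d['k1'])
    for t in('valve','handle','valve2','bin_a','spool','driver','spacer','washer','bracket','crank','wheel2'):
        print(t,[(np.round(b['rect']).tolist(),round(b['p'],2),np.round(atz(d,b['rect'][:2],90 if t[0] in'vhcw' else 30)[:2]).tolist()) for b in cams.boxes_of(n,t)])
o=ctrl.get_obs();print(o['orientation'],o['t'])
E
```

```text
top [ 407.    9. 1269.] [-2.12, 2.18, -0.16] 0.03526125169336408Traceback (most recent call last):
  File "<stdin>", line 6, in <module>
  File "h.py", line 14, in atz
    v=ray(d,uv);o=np.array(d['xyz'],float);return o+v*(z-o[2])/v[2]
                                                               ~^^^
IndexError: invalid index to scalar variable.
```

View pics/top.png

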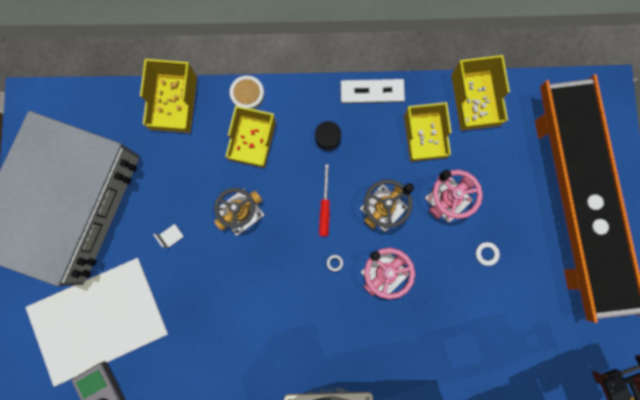

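View pics/side.png

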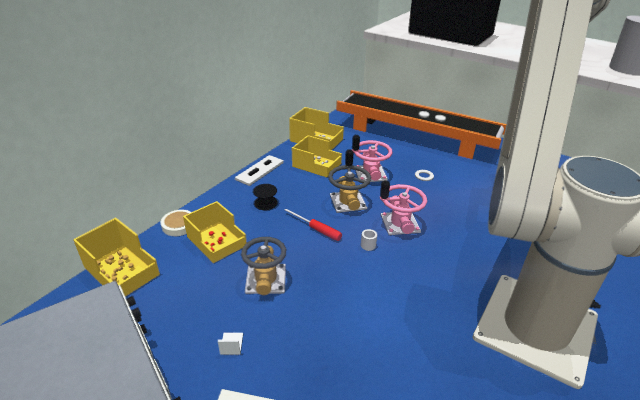

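The dark wheel with a black handle is at top (387,205), handle (408,188). Look-alikes are the pink valve (455,195) with handle (446,175), the pink valve (389,273) with handle (375,256), and the plain dark wheel (238,210). I choose the dark one with the handle and check it below in a crop. The camera rotation turns out to be a rotation vector, so I'm fixing the helper.

```bash
sed -i "s/    d=cams.get_image(n)/    d=cams.get_image(n); d['rotation']=cv2.Rodrigues(np.array(d['rotation'],float))[0]/" h.py
cat >> h.py <<'E'
def tri(a,ua,b,ub):
    va,vb=ray(a,ua),ray(b,ub);oa,ob=np.array(a['xyz'],float),np.array(b['xyz'],float)
    s=np.linalg.lstsq(np.c_[va,-vb],ob-oa,rcond=None)[0]
    p,q=oa+s[0]*va,ob+s[1]*vb;return (p+q)/2,np.linalg.norm(p-q)
E
python3 - <<'E'
from h import *
dt=shot('top');ds=shot('side')
for n,d in(('top',dt),('side',ds)):
    for t in('valve','handle','crank'):
        print(n,t,[(np.round(b['rect'],1).tolist(),round(b['p'],2),np.round(atz(d,b['rect'][:2],117 if t=='handle' else 87)[:2]).tolist()) for b in cams.boxes_of(n,t)])
for a in((387,205),(455,195),(389,273)): print(np.round(atz(dt,a,87)))
o=ctrl.get_obs();print(o['orientation'],o['t'],cv2.Rodrigues(np.array(o['orientation'],float))[0].round(3).tolist())
a=cv2.resize(dt['image'][150:310,330:500],None,fx=3,fy=3,interpolation=3)[:,:,::-1]
b=cv2.resize(ds['image'][120:250,300:440],None,fx=3,fy=3,interpolation=3)[:,:,::-1]
b=cv2.copyMakeBorder(b,0,480-390,0,0,0); c=cv2.resize(np.hstack([a,b]),None,fx=.85,fy=.85)
cv2.imwrite('pics/crop.png',c)
E
```

```text
top valve [([387.9, 272.1, 60.0, 53.2], 0.94, [400.0, -149.0]), ([389.9, 205.8, 52.9, 51.5], 0.76, [561.0, -161.0]), ([454.6, 195.8, 50.3, 48.8], 0.66, [582.0, -322.0]), ([237.5, 214.1, 53.3, 48.5], 0.58, [550.0, 213.0])]
top handle [([373.2, 256.9, 11.7, 8.1], 0.55, [436.0, -112.0]), ([446.0, 174.2, 15.3, 9.2], 0.48, [631.0, -296.0])]
top crank [([388.5, 202.9, 56.3, 49.7], 0.73, [568.0, -158.0]), ([455.3, 192.6, 49.0, 48.1], 0.71, [590.0, -324.0])]
side valve [([403.0, 207.5, 46.0, 52.8], 0.84, [381.0, -112.0]), ([262.1, 266.1, 47.6, 61.1], 0.71, [540.0, 257.0]), ([351.0, 181.9, 42.3, 62.6], 0.7, [551.0, -137.0]), ([372.6, 160.9, 35.6, 47.3], 0.61, [556.0, -272.0])]
side handle [([357.9, 144.8, -0.1, 11.2], 0.66, [616.0, -284.0]), ([385.0, 188.6, 12.4, 19.0], 0.64, [441.0, -121.0]), ([348.4, 155.9, 11.1, 20.0], 0.46, [605.0, -210.0])]
side crank [([373.9, 147.1, 36.9, 24.1], 0.91, [593.0, -349.0]), ([348.6, 169.2, 42.9, 42.3], 0.73, [591.0, -190.0]), ([403.4, 196.5, 45.2, 32.8], 0.7, [401.0, -158.0])]
[ 563. -154.   87.]
[ 584. -323.   87.]
[ 398. -152.   87.]
[-3.10072956e+00 -5.04798254e-01 -4.04015571e-05] 0.55 [[0.948, 0.317, 0.0], [0.317, -0.948, 0.0], [0.0, -0.0, -1.0]]
```

View pics/crop.png

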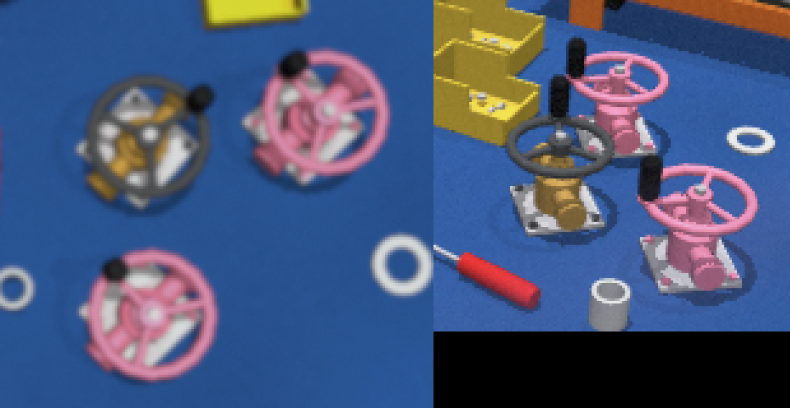

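The crop confirms it: the dark wheel is centred at top (388,204) and its black handle is at (409,189). The two pink ones are separate and clear of it. Next I fit the rim and handle.

```bash
python3 - <<'E'
from h import *
from scipy.optimize import minimize
dt=shot('top');ds=shot('side')
th=np.linspace(0,2*np.pi,72,endpoint=False)
def dark(d):
    im=d['image'].astype(float);return cv2.GaussianBlur(np.clip((150-im.max(2))/100,0,1).astype(np.float32),(0,0),1)
def samp(g,uv): return cv2.remap(g,np.float32(uv)[:,0][None],np.float32(uv)[:,1][None],1)[0]
G=[(d,dark(d)) for d in(dt,ds)]
def ring(p,i=(0,1)):
    s=0
    for k in i:
        d,g=G[k]
        for r,w in((55,1),(41,-.5),(70,-.5)):
            s+=w*samp(g,[proj(d,(p[0]+r*np.cos(a),p[1]+r*np.sin(a),87 if w<0 else 90)) for a in th]).mean()
    return -s
for i in((0,),(1,),(0,1)):
    best=min((ring((x,y),i),x,y) for x in range(545,585,2) for y in range(-175,-135,2))
    print('ring',i,best)
def hand(p,i=(0,1)):
    s=0
    for k in i:
        d,g=G[k]
        for r,w in((8,1),(17,-1)):
            s+=w*samp(g,[proj(d,(p[0]+r*np.cos(a),p[1]+r*np.sin(a),z)) for a in th[::6] for z in (102,115,128,138)]).mean()
    return -s
for i in((0,),(1,),(0,1)): print('hand',i,min((hand((x,y),i),x,y) for x in range(570,625,2) for y in range(-225,-170,2)))
print('tri',tri(dt,(408.5,189),ds,(348.4,155.9)))
E
```

```text
ring (0,) (np.float32(-0.48152655), 567, -155)
ring (1,) (np.float32(-0.4325185), 565, -151)
ring (0, 1) (np.float32(-0.89468515), 567, -153)
hand (0,) (np.float32(-0.4686025), 598, -201)
hand (1,) (np.float32(-0.44385764), 596, -197)
hand (0, 1) (np.float32(-0.91021717), 598, -201)
tri (array([ 597.67652979, -201.36759591,  123.4683638 ]), np.float64(4.0595169710710515))
```

Request:
{"api": "move_arm", "payload": {
  "steps": [
    [[1,-0.49,0],0,0],
    [[1,-0.49,0],0,0],
    [[1,-0.49,0],0,0],
    [[1,-0.49,0],0,0],
    [[1,-0.49,0],0,0],
    [[1,-0.49,0],0,0],
    [[1,-0.49,0],0,0],
    [[1,-0.49,0],0,0],
    [[1,-0.49,0],0,0],
    [[1,-0.49,0],0,0],
    [[1,-0.49,0],0,0],
    [[1,-0.49,0],0,0],
    [[1,-0.49,0],0,0],
    [[1,-0.49,0],0,0],
    [[1,-0.49,0],0,0],
    [[1,-0.49,0],0,0],
    [[1,-0.49,0],0,0],
    [[1,-0.49,0],0,0],
    [[1,-0.49,0],0,0],
    [[0,0,0],0,0]
  ]
}}

```text
t: 2.32
ee_pos: [577.9, -218.3, 241.6]
orientation: [-3.1, -0.51, -0.003]
ft_force: [-0.6, -0.2, 0.5]
width: 87.7
grasp_force: 0.0
```

Request:
{"api": "move_arm", "payload": {
  "steps": [
    [[0.98,-0.43,0],0,0],
    [[0,0,0],0,0],
    [[0,0,0.8],0,0],
    [[0,0,0.8],0,0],
    [[0,0,0],0,0],
    [[0,0,0],0,0]
  ]
}}

```text
t: 2.82
ee_pos: [593.5, -203.6, 200.6]
orientation: [-3.1, -0.504, 0.004]
ft_force: [-0.1, -0.0, 0.5]
width: 87.8
grasp_force: 0.0
```

```bash
python3 - <<'E'
from h import *
d=shot('top');s=shot('side','s2.png')
cv2.imwrite('pics/t2.png',np.hstack([cv2.resize(x[:,:,::-1],None,fx=3,fy=3) for x in(d['image'][140:270,340:470],s['image'][90:220,300:430])]))
print(ctrl.get_obs()['ee_pos'])
E
```

```text
[ 594.92605643 -204.01174584  202.41675259]
```

View pics/t2.png

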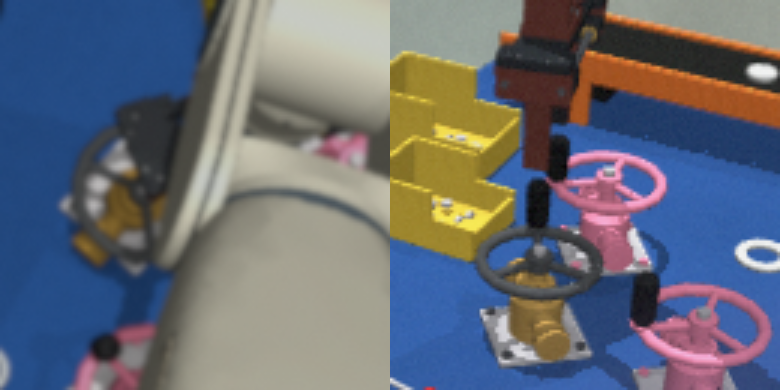

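The gripper hovers over the dark wheel's handle (crop right (538,200)), with the pink handle (560,155) behind it. I descend and close.

Request:
{"api": "move_arm", "payload": {
  "steps": [
    [[0.16,-0.12,0.8],0,0],
    [[0,0,0.8],0,0],
    [[0,0,0.8],0,0],
    [[0,0,0.64],0,0],
    [[0,0,0],0,0],
    [[0,0,0],0,0],
    [[0,0,0],0,1],
    [[0,0,0],0,1],
    [[0,0,0],0,1],
    [[0,0,0],0,1],
    [[0,0,0],0,1],
    [[0,0,0],0,1],
    [[0,0,0],0,1],
    [[0,0,0],0,1],
    [[0,0,0],0,1],
    [[0,0,0],0,1]
  ]
}}

```text
t: 4.25
ee_pos: [598.9, -201.0, 125.6]
orientation: [3.097, 0.505, 0.004]
ft_force: [2.8, -9.0, -6.6]
width: 24.6
grasp_force: 4.0
```

```bash
python3 - <<'E'
from h import *
o=ctrl.get_obs()
for k in('ee_pos','width','grasp_force','ft_force','orientation','qpos'):print(k,np.round(o[k],2))
R=cv2.Rodrigues(np.array(o['orientation'],float))[0]
c=np.array([567,-153.]);e=np.array(o['ee_pos'])[:2]-c;a=np.arctan2(e[1],e[0]);print(np.hypot(*e),np.degrees(a))
for k in range(24):
    f=lambda t:55*np.array([np.cos(t),np.sin(t),0])
    s=np.radians(15);print((R.T@(f(a-s*(k+1))-f(a-s*k))/25)[:2].round(2),end=' ')
E
```

```text
ee_pos [ 598.9  -200.99  125.57]
width 24.56
grasp_force 4.04
ft_force [ 2.84 -8.97 -6.57]
orientation [3.1  0.51 0.  ]
qpos [-0.34  0.57  1.69 -0.    0.88  0.91]
57.62369141234465 -56.38636352198291
[-0.57  0.08] [-0.57 -0.07] [-0.53 -0.22] [-0.46 -0.35] [-0.35 -0.46] [-0.22 -0.53] [-0.08 -0.57] [ 0.07 -0.57] [ 0.22 -0.53] [ 0.35 -0.46] [ 0.46 -0.35] [ 0.53 -0.22] [ 0.57 -0.08] [0.57 0.07] [0.53 0.22] [0.46 0.35] [0.35 0.46] [0.22 0.53] [0.08 0.57] [-0.07  0.57] [-0.22  0.53] [-0.35  0.46] [-0.46  0.35] [-0.53  0.22]
```

Request:
{"api": "move_arm", "payload": {
  "steps": [
    [[0,0,0],0,1],
    [[0,0,0],0,1],
    [[-0.57,0.08,0],0,1],
    [[-0.57,-0.07,0],0,1],
    [[-0.53,-0.22,0],0,1],
    [[-0.46,-0.35,0],0,1],
    [[0,0,0],0,1],
    [[0,0,0],0,1]
  ]
}}

```text
t: 4.92
ee_pos: [539.0, -208.5, 125.5]
orientation: [3.094, 0.506, -0.011]
ft_force: [-17.3, -31.8, 3.9]
width: 22.5
grasp_force: 30.0
```

```bash
cat > plan.py <<'E'
import sys; from h import *
# args: cx cy total_deg n ; command estimated from pose and force (6 N/mm)
cx,cy,tot,n=map(float,sys.argv[1:5]);n=int(n)
o=ctrl.get_obs();R=cv2.Rodrigues(np.array(o['orientation'],float))[0]
p=np.array(o['ee_pos'])[:2];F=np.array(o['ft_force'])[:2]
e=p-[cx,cy];a=np.arctan2(e[1],e[0]);cmd=p-F/6
print('t',round(o['t'],2),'p',p.round(1),'F',F.round(1),'r',np.hypot(*e).round(1),'ang',np.degrees(a).round(1))
out=[]
for k in range(n):
    t=a+np.radians(tot)*(k+1)/n
    d=np.array([cx+55*np.cos(t),cy+55*np.sin(t)])-cmd
    s=(R.T@np.r_[d,0]/25)[:2].round(2);cmd=cmd+(R@np.r_[s*25,0])[:2];out.append(s.tolist())
print(out)
E
python3 plan.py 564 -158 -90 6
```

```text
t 4.92 p [ 539.  -208.5] F [-17.3 -31.8] r 56.4 ang -116.4
[[-0.49, -0.33], [-0.22, -0.53], [-0.07, -0.57], [0.07, -0.57], [0.22, -0.53], [0.35, -0.46]]
```

Request:
{"api": "move_arm", "payload": {
  "steps": [
    [[-0.49,-0.33,0],0,1],
    [[-0.22,-0.53,0],0,1],
    [[-0.07,-0.57,0],0,1],
    [[0.07,-0.57,0],0,1],
    [[0.22,-0.53,0],0,1],
    [[0.35,-0.46,0],0,1],
    [[0,0,0],0,1],
    [[0,0,0],0,1]
  ]
}}

```text
t: 5.58
ee_pos: [515.6, -132.4, 125.4]
orientation: [-3.1, -0.506, 0.0]
ft_force: [-1.1, 3.0, 1.7]
width: 22.2
grasp_force: 30.0
```

```bash
python3 plan.py 564 -158 -60 4;python3 plan.py 567 -153 -60 4
```

```text
t 5.58 p [ 515.6 -132.4] F [-1.1  3. ] r 54.7 ang 152.1
[[0.46, -0.37], [0.53, -0.2], [0.57, -0.06], [0.57, 0.08]]
t 5.58 p [ 515.6 -132.4] F [-1.1  3. ] r 55.4 ang 158.2
[[0.44, -0.4], [0.51, -0.26], [0.56, -0.12], [0.57, 0.03]]
```

Request:
{"api": "move_arm", "payload": {
  "steps": [
    [[0.46,-0.37,0],0,1],
    [[0.53,-0.2,0],0,1],
    [[0.57,-0.06,0],0,1],
    [[0.57,0.08,0],0,1],
    [[0,0,0],0,1],
    [[0,0,0],0,1]
  ]
}}

```text
t: 6.08
ee_pos: [563.3, -105.0, 125.4]
orientation: [3.098, 0.505, 0.002]
ft_force: [1.0, -6.6, -1.0]
width: 22.5
grasp_force: 30.0
```

```bash
python3 plan.py 564 -158 -60 8;python3 plan.py 565 -156 -60 8
```

```text
t 6.08 p [ 563.3 -105. ] F [ 1.  -6.6] r 53.0 ang 90.7
[[0.28, 0.07], [0.26, 0.14], [0.23, 0.17], [0.2, 0.2], [0.18, 0.23], [0.15, 0.25], [0.12, 0.26], [0.07, 0.28]]
t 6.08 p [ 563.3 -105. ] F [ 1.  -6.6] r 51.0 ang 91.9
[[0.31, -0.01], [0.25, 0.14], [0.24, 0.16], [0.21, 0.2], [0.18, 0.22], [0.15, 0.24], [0.12, 0.27], [0.09, 0.27]]
```

Request:
{"api": "move_arm", "payload": {
  "steps": [
    [[0.28,0.1,0],0,1],
    [[0.26,0.14,0],0,1],
    [[0.23,0.17,0],0,1],
    [[0.2,0.2,0],0,1],
    [[0.18,0.23,0],0,1],
    [[0,0,0],0,1],
    [[0,0,0],0,1]
  ]
}}

```text
t: 6.67
ee_pos: [595.7, -115.8, 125.4]
orientation: [3.1, 0.504, -0.001]
ft_force: [-1.8, -6.0, 1.8]
width: 22.2
grasp_force: 30.0
```

```bash
python3 plan.py 563.5 -159 -60 8
```

```text
t 6.67 p [ 595.7 -115.8] F [-1.8 -6. ] r 53.9 ang 53.3
[[0.16, 0.26], [0.12, 0.26], [0.08, 0.28], [0.04, 0.28], [0.0, 0.29], [-0.03, 0.28], [-0.07, 0.28], [-0.1, 0.27]]
```

Request:
{"api": "move_arm", "payload": {
  "steps": [
    [[0.16,0.26,0],0,1],
    [[0.12,0.26,0],0,1],
    [[0.08,0.28,0],0,1],
    [[0,0,0],0,1],
    [[0,0,0],0,1]
  ]
}}

```text
t: 7.08
ee_pos: [605.0, -121.1, 125.1]
orientation: [-3.084, -0.498, 0.018]
ft_force: [-17.8, 43.2, 25.1]
width: 22.1
grasp_force: 30.0
```

```bash
python3 plan.py 563.5 -159 -60 4
```

```text
t 7.08 p [ 605.  -121.1] F [-17.8  43.2] r 56.2 ang 42.4
[[0.1, 0.26], [0.01, 0.57], [-0.13, 0.56], [-0.27, 0.51]]
```

The arm stalls against about 44 N tangentially at angle about 43°, matching the expected stop (pipe direction + 90° ≈ 49°). I check by picture and refine the centre.

Request:
{"api": "move_arm", "payload": {
  "steps": [
    [[0.02,0.06,0],0,1],
    [[0,0,0],0,1],
    [[0,0,0],0,1]
  ]
}}

```text
t: 7.33
ee_pos: [605.2, -121.2, 125.1]
orientation: [-3.082, -0.499, 0.02]
ft_force: [-19.5, 48.2, 25.9]
width: 22.5
grasp_force: 30.0
```

```bash
python3 - <<'E'
from h import *
from scipy.optimize import least_squares
P=np.array([[539,-208.5],[515.6,-132.4],[563.3,-105],[595.7,-115.8],[605,-121.1],[598.9,-201]])
r=least_squares(lambda c:np.hypot(*(P-c).T)-55,[564,-158],loss='soft_l1');print(r.x,r.fun)
s=shot('side')
cv2.imwrite('pics/s3.png',cv2.resize(s['image'][80:240,270:430,::-1],None,fx=3.5,fy=3.5))
E
python3 plan.py 563.5 -159 360 20
```

```text
[ 563.54940697 -159.42988104] [-0.13152128  0.04325661 -0.56954755 -0.8038087   1.45645617 -0.43133484]
t 7.38 p [ 605.3 -121.2] F [-20.2  47.9] r 56.4 ang 42.2
[[-0.45, -0.9], [-0.53, -0.44], [-0.64, -0.25], [-0.69, -0.04], [-0.67, 0.18], [-0.58, 0.37], [-0.43, 0.54], [-0.25, 0.64], [-0.04, 0.68], [0.18, 0.67], [0.37, 0.58], [0.53, 0.43], [0.64, 0.25], [0.69, 0.04], [0.67, -0.17], [0.58, -0.38], [0.43, -0.53], [0.25, -0.64], [0.04, -0.69], [-0.18, -0.66]]
```

View pics/s3.png

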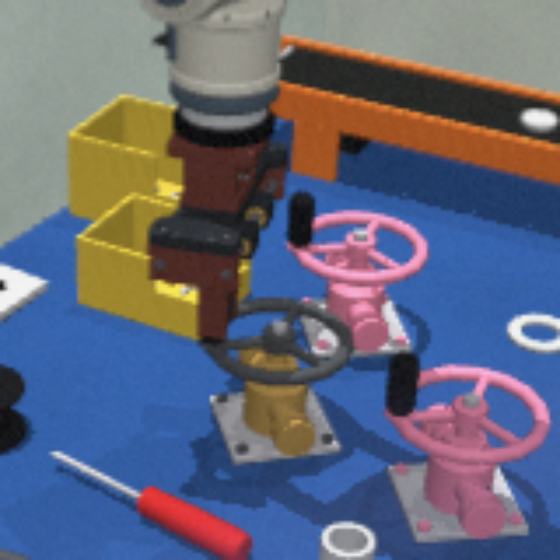

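The picture shows the gripper holding the dark wheel's handle at (215,335) with nothing blocking it, so it is the hard stop. Now I open it by two turns.

Request:
{"api": "move_arm", "payload": {
  "steps": [
    [[-0.45,-0.9,0],0,1],
    [[-0.53,-0.44,0],0,1],
    [[-0.64,-0.25,0],0,1],
    [[-0.69,-0.04,0],0,1],
    [[-0.67,0.18,0],0,1],
    [[-0.58,0.37,0],0,1],
    [[-0.43,0.54,0],0,1],
    [[-0.25,0.64,0],0,1],
    [[-0.04,0.68,0],0,1],
    [[0.18,0.67,0],0,1],
    [[0,0,0],0,1],
    [[0,0,0],0,1]
  ]
}}

```text
t: 8.38
ee_pos: [527.9, -199.2, 125.5]
orientation: [3.101, 0.502, 0.005]
ft_force: [5.9, 2.5, -0.8]
width: 22.4
grasp_force: 30.0
```

```bash
python3 plan.py 563.5 -159.4 360 20
```

```text
t 8.38 p [ 527.9 -199.2] F [5.9 2.5] r 53.4 ang -131.8
[[0.42, 0.56], [0.57, 0.38], [0.67, 0.18], [0.69, -0.03], [0.64, -0.24], [0.54, -0.44], [0.37, -0.57], [0.18, -0.66], [-0.03, -0.69], [-0.24, -0.65], [-0.43, -0.53], [-0.58, -0.38], [-0.66, -0.18], [-0.69, 0.03], [-0.64, 0.25], [-0.54, 0.43], [-0.38, 0.57], [-0.18, 0.67], [0.03, 0.68], [0.25, 0.65]]
```

Request:
{"api": "move_arm", "payload": {
  "steps": [
    [[0.42,0.56,0],0,1],
    [[0.57,0.38,0],0,1],
    [[0.67,0.18,0],0,1],
    [[0.69,-0.03,0],0,1],
    [[0.64,-0.24,0],0,1],
    [[0.54,-0.44,0],0,1],
    [[0.37,-0.57,0],0,1],
    [[0.18,-0.66,0],0,1],
    [[-0.03,-0.69,0],0,1],
    [[-0.24,-0.65,0],0,1],
    [[0,0,0],0,1],
    [[0,0,0],0,1]
  ]
}}

```text
t: 9.38
ee_pos: [599.2, -115.7, 125.5]
orientation: [-3.099, -0.505, -0.001]
ft_force: [2.7, 5.3, -0.7]
width: 22.2
grasp_force: 30.0
```

```bash
python3 plan.py 563.5 -159.4 180 10
```

```text
t 9.38 p [ 599.2 -115.7] F [2.7 5.3] r 56.5 ang 50.8
[[-0.48, -0.51], [-0.59, -0.36], [-0.67, -0.15], [-0.68, 0.06], [-0.64, 0.28], [-0.51, 0.45], [-0.36, 0.59], [-0.15, 0.67], [0.07, 0.69], [0.27, 0.63]]
```

Request:
{"api": "move_arm", "payload": {
  "steps": [
    [[-0.48,-0.51,0],0,1],
    [[-0.59,-0.36,0],0,1],
    [[-0.67,-0.15,0],0,1],
    [[-0.68,0.06,0],0,1],
    [[-0.64,0.28,0],0,1],
    [[-0.51,0.45,0],0,1],
    [[-0.36,0.59,0],0,1],
    [[-0.15,0.67,0],0,1],
    [[0.07,0.69,0],0,1],
    [[0.27,0.63,0],0,1],
    [[0,0,0],0,1],
    [[0,0,0],0,1]
  ]
}}

```text
t: 10.38
ee_pos: [531.6, -202.6, 125.5]
orientation: [-3.101, -0.502, -0.007]
ft_force: [8.0, 7.2, -2.5]
width: 22.4
grasp_force: 30.0
```

```bash
python3 plan.py 563.5 -159.4 172 10
```

```text
t 10.38 p [ 531.6 -202.6] F [8.  7.2] r 53.7 ang -126.4
[[0.48, 0.48], [0.57, 0.32], [0.65, 0.13], [0.65, -0.06], [0.61, -0.25], [0.51, -0.43], [0.35, -0.55], [0.18, -0.63], [-0.01, -0.66], [-0.21, -0.62]]
```

Request:
{"api": "move_arm", "payload": {
  "steps": [
    [[0.48,0.48,0],0,1],
    [[0.57,0.32,0],0,1],
    [[0.65,0.13,0],0,1],
    [[0.65,-0.06,0],0,1],
    [[0.61,-0.25,0],0,1],
    [[0.51,-0.43,0],0,1],
    [[0.35,-0.55,0],0,1],
    [[0.18,-0.63,0],0,1],
    [[-0.01,-0.66,0],0,1],
    [[-0.18,-0.5,0],0,1],
    [[0,0,0],0,1],
    [[0,0,0],0,1],
    [[0,0,0],0,1]
  ]
}}

```text
t: 11.47
ee_pos: [603.9, -119.8, 125.5]
orientation: [-3.099, -0.504, -0.005]
ft_force: [6.2, 8.3, -2.0]
width: 21.9
grasp_force: 30.0
```

```bash
python3 plan.py 563.5 -159.4 10 1; python3 - <<'E'
from h import *
s=shot('side')
cv2.imwrite('pics/s4.png',cv2.resize(s['image'][80:240,270:430,::-1],None,fx=3.5,fy=3.5))
o=ctrl.get_obs();print(o['grasp_force'],o['ee_pos'],o['width'],o['ft_force'],np.abs(o['qvel']).max())
E
```

```text
t 11.47 p [ 603.9 -119.8] F [6.2 8.3] r 56.5 ang 44.4
[[-0.2, -0.34]]
29.998674388043582 [ 603.9767248 -119.9279582  125.5315478] 22.224673410553773 [ 5.72699385  9.26107101 -2.73845342] 0.0039300808282797806
```

View pics/s4.png

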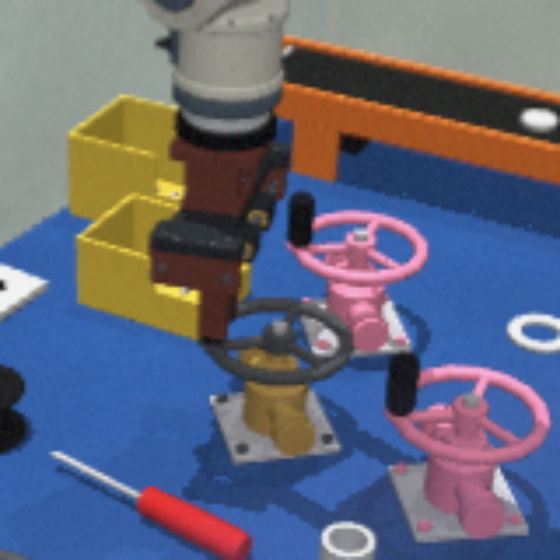

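The wheel, spokes and gripper stand exactly as in the picture at the stop, with the handle at (215,335), two turns later. It is still and gripped at 30 N, so I hand in.

```bash
python3 -c "
from workcell import ctrl;print(ctrl.close_job())"
```

```text
the job is handed in; nothing more can be done
None
```

I closed the crank-handled valve against its stop, then backed it off two full turns (final handle angle within about 2° of the stop reading), and handed the job in at about 11.5 s with the gripper still holding the handle at 30 N; the hand-in returned no verdict.

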